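# Slide the price plate out over the ledge end

## Task

With the fingertips only, first swing the stop bar at the right-hand end of the steel ledge fully open, until it points straight on in line with the back rail. Then push the blank price plate along the ledge towards that end until it overhangs by about 4 cm (3 to 5 cm), lying flat and square to the ledge, so that the next person can take it by its edge. Do not pick the plate up, and leave the cups and other things alone.

Things in the scene. Friction and masses are not known exactly. Their poses are not given: they have to be found in the camera images.
- ledge: Fixed dark steel ledge, 170 mm deep (its x, away from the robot), 460 mm long (its y, to the robot's left). Origin: centre of its foot on the table; flat top at z = 60 mm, slab 12 mm thick. Back rail: inner face at x = +77, 25 mm above the top. Left end closed by a lip (y = +222, 20 mm above the top); front edge (x = -85) open; right end (y = -230) open but for the stop bar.
- ledge_end (a point): Middle of the ledge's open right end, on the top surface: (0, -230, 60) mm in the ledge's frame; same axes as the ledge. What is at y < 0 here is past the end.
- stop (a joint): Stop bar: flat aluminium bar on edge, 160 x 6 mm, from 8 mm below to 22 mm above the ledge top, on a vertical hinge. 0 = closed, across the open end, pointing along ledge -x; starts at 0 to 0.3 rad. Grows as its free end swings away from the ledge, anticlockwise from above; 1.57 = fully open, pointing along ledge -y; end stop 1.6. Light friction (0.04 N m), no spring: stays where left.
- stop_pivot (a point): The stop bar's hinge axis at the height of the ledge top: (100, -236, 60) mm in the ledge's frame. Its axes turn with the bar: the bar runs from here along this frame's -x, and its face towards the ledge (the one to push) looks along +y.
- stop_tip (a point): Free end of the stop bar, mid-height (7 mm above the ledge's top surface), 160 mm from the pivot.
- plate: Blank price plate: flat aluminium, 120 mm (its x) by 160 mm (its y) by 6 mm, a small dark dot near each short edge, 0.2 to 0.42 kg, loose. It starts flat on the ledge, 80 to 140 mm short of the open end, up to 4 degrees askew. Origin at the centre of its underside; axes nearly those of the ledge.
- plate_lead (a point): Middle of the plate's leading (right, -y) short edge, at mid-thickness: (0, -80, 3) mm in the plate's frame. The overhang is how far this point is past the ledge's open end.
- coasters: Stack of round cork coasters, 90 mm across, 20 mm tall, standing on the ledge at its closed left end behind the plate; a bystander; origin at the centre of its underside.
- cup0: whitish frosted plastic cup standing upside down, 76 mm across at the table, 56 mm at the top, 105 mm tall; a bystander; origin at the centre of its underside. It stands on the table in front of the ledge.
- cup1: whitish frosted plastic cup standing upside down, 76 mm across at the table, 56 mm at the top, 105 mm tall; a bystander; origin at the centre of its underside. It stands on the table in front of the ledge.
- cup2: whitish frosted plastic cup standing upside down, 76 mm across at the table, 56 mm at the top, 105 mm tall; a bystander; origin at the centre of its underside. It stands on the table behind the ledge.
- cupstack: Nested stack of frosted cups upside down, 76 mm across, 149 mm tall, on the table behind the ledge; a bystander; origin at the centre of its underside.
- bottle: Green glass bottle, 60 mm across, 190 mm tall, on the table to the right; a bystander; origin at the centre of its underside.
- spoon: Bar spoon with a wooden handle, about 200 mm long, lying on the table to the right; a bystander; origin at the middle of its underside.
There are look-alikes about, which are no part of the job. What is meant by the plate is not blue or purple, and is the larger of those in its own colour.

How it is judged:
By the outcome, as a careful person would: the job done as asked, in the order asked, and still so for the second after the job is handed in, with the robot touching nothing.
It also fails if it takes over 59 s, if anything falls off the work surface, if the arm or the gripper's body presses on something with over 40 N, if the wrist force passes 120 N, or if a joint passes its speed limit or range.

## Robot

A 6-joint arm with a two-finger parallel gripper is mounted at the origin on the work surface. World frame = base frame: x ahead of the robot, y to its left, z up, the work surface at z = 0. Lengths are in mm, angles in rad, forces in N, time in s.
With the tool pointing down it reaches from about 400 to 925 mm from the base axis. Payload 12.5 kg.
Tool frame: the origin (TCP) lies between the finger pads; the fingertips stand 11 mm ahead of it and the grasp point (between the pads) lies 8 mm behind it (env.tip_extent is the distance from the TCP to the fingertips, in mm); x points along the fingers, z is the direction in which the jaws open and shut, and the axes are right-handed (so a half turn about x gives the same grasp; the last joint's range is limited). The gripper opens to 95 mm and grips with 3 to 60 N. Pads are 20 mm wide; open, the fingers measure 119 mm over their backs; the gripper's body (75 mm by 180 mm) begins 59 mm behind the grasp point.
Start: joints at [-1.377, 0.491, 1.559, -0, 1.092, -0.106], TCP at [184.603, -597.132, 225.661] pointing down, gripper open.
Joint ranges: [-3.1, 3.1], [-0.84, 2.19], [0.05, 2.79], [-1.13, 4.28], [0.06, 2.93], [-2.69, 2.69]. Speed limits (rad/s): [2.22, 2.22, 2.79, 3.14, 3.14, 3.14].

## Interface

Orientations are given as [roll, pitch, yaw] about the fixed x, y, z axes, in that order (R = Rz(yaw) Ry(pitch) Rx(roll)).
In Python, from cell import status, imaging, env gives the robot as it stands. The module is installed in compiled form; this text tells all that it offers.
- The arm moves only by the tool apply_moves, never from a script. Its argument "increments" is a list of rows, each a list of 5 numbers: the closure, from 0 (fully open) to 1 (shut), then the shift along the tool's x, y, z in mm, then the turn about the tool's x in degrees. A call has 1 to 10 rows; each row shifts and turns the commanded pose from where the row before left it, along the tool's axes as they then stand; what a row does not reach is not made up. A row lasts 1/10 s, in which the tool goes at most 50 mm and 8.59 degrees, less where a joint would pass 70% of its speed; a pose out of reach is approached as far as the arm can. A call with a gripper value outside its range is refused whole. The fingers move at their own pace and stop on an object; the grip force is fixed at half the most. Time passes only in rows, so rows that do not move let the fingers close. It gives the time, the measured TCP pose, the force and the opening at its end, in the units of the state.
- status.state(): the state, without advancing time (a new reading comes with each control period).
- imaging.read_camera(name): name is "scene" or "top"; returns a dict with "pixels" (420x560x3 uint8, red, green, blue), "fovy" (degrees; the focal length in pixels is half the picture's height over the tangent of half this angle, whatever the lens; pixels are square), "cx", "cy" (the principal point, pixels), "R" (3x3) and "t" (3): a world point X has camera coordinates R X + t. Camera axes: x right, y down, z forward; pixel columns grow to the right and rows downward; lengths in mm; the calibration is good to about 2 mm. A picture is of the moment at which its call begins. There is no depth.
- env.job_done(): hands the job in, once; it reports no verdict.
The state is a dict: "t": time; "joints": joint angles; "qvel": joint speeds; "tau": joint torques, N m; "eef_pos": TCP position; "tcp_rot": TCP orientation; "ft_force": force on the tool from outside, world axes, zero at the start; "moment": the same for the moment, N m; "opening": opening from 0.0 (shut) to 1.0 (fully open).
Only numpy, scipy, OpenCV 4.12 (cv2) and the standard library are available. Lean on these libraries where they do the work, as an engineer would, in place of code of your own. Each camera call takes 0.05 s, during which the arm holds its last target. There are 200 camera calls.

## Working session

There is one attempt and no reset: what is moved stays moved. The work goes in short steps, Python scripts to look and compute and a tool call to move; the robot and the scene stay as the last step left them, time stands still between calls to the robot, and variables do not carry over. Pictures are saved under pics/ and viewed, about 8 in all and at most 12, crops included, and the job is handed in when it is done.

Besides the shell and the picture viewer there is one more tool, called after ">>>" as name([rows], argument=value, ...), one row to a line, values as JSON. apply_moves: Moves the arm, as the interface text tells. Its arguments: {"type":"object","properties":{"increments":{"type":"array"}},"required":["increments"]}

```bash
mkdir -p pics
python3 - <<'E'
from cell import status, imaging, env
import cv2,numpy as np
s=status.state();print(s)
for n in("scene","top"):
    c=imaging.read_camera(n);np.savez(f'{n}0.npz',**c)
    cv2.imwrite(f'pics/{n}0.png',cv2.cvtColor(c['pixels'],cv2.COLOR_RGB2BGR))
    print(n,c['fovy'],c['cx'],c['cy'],c['R'].round(3).tolist(),c['t'].round(1))
E
```

```text
{'t': 0.0, 'joints': array([-1.37660853e+00,  4.91563863e-01,  1.55947040e+00,  4.74228641e-06,
        1.09172029e+00, -1.05579466e-01]), 'qvel': array([-0.001287  , -0.00154812, -0.00055167, -0.00032217,  0.00069576,
        0.00109527]), 'tau': array([ 1.13361453e-03, -6.12638855e+01, -2.58181465e+01,  6.92797755e-02,
        4.81972320e-02, -1.22424476e-04]), 'eef_pos': array([ 184.54824769, -596.87368619,  225.051861  ]), 'tcp_rot': array([3.03239339, 1.56963442, 1.76136214]), 'ft_force': array([ 0.07028246,  0.45014537, -0.76082494]), 'moment': array([-0.02792518, -0.02726251,  0.00247062]), 'opening': 1.0016099996028762}
scene 51.54650096930497 277.99424636255014 208.02799605037958 [[-0.008, 1.0, 0.007], [0.821, 0.011, -0.57], [-0.57, 0.001, -0.822]] [  29.3 -398.3 1492.7]
top 45.51136305695216 278.90020798431715 209.56108299439927 [[0.018, -1.0, -0.009], [-0.998, -0.017, -0.068], [0.068, 0.01, -0.998]] [ -35.2  519.7 1502.2]
```

View pics/top0.png

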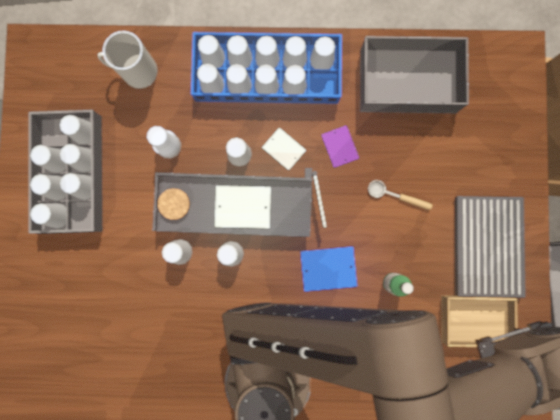

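View pics/scene0.png

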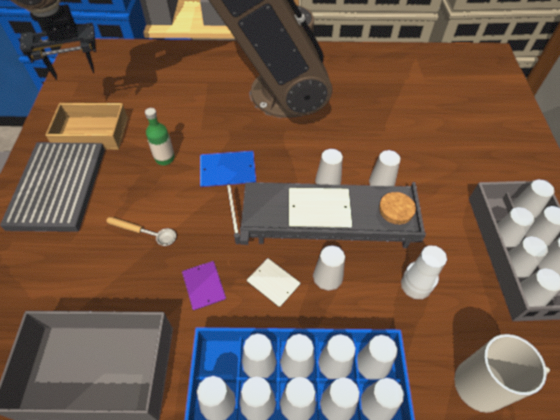

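The ledge is at about cols 155–312, rows 173–238 in the top view. The stop bar runs from (311,174) to (324,226), the plate covers cols 215–270, rows 186–228, and the coasters are at (173,205). Next I'll enlarge this area to measure it.

```bash
cat > h.py <<'E'
import numpy as np,cv2
def cam(c):
    f=210/np.tan(np.radians(float(c['fovy']))/2); return f,float(c['cx']),float(c['cy']),c['R'],c['t']
def w(c,u,v,z):
    f,cx,cy,R,t=cam(c); d=R.T@np.array([(u-cx)/f,(v-cy)/f,1]); o=-R.T@t
    return o+d*(z-o[2])/d[2]
def p(c,X):
    f,cx,cy,R,t=cam(c); q=R@np.array(X,float)+t; return q[:2]/q[2]*f+[cx,cy]
def crop(c,x0,y0,x1,y1,k,name):
    im=cv2.cvtColor(c['pixels'],cv2.COLOR_RGB2BGR)[y0:y1,x0:x1]
    cv2.imwrite(name,cv2.resize(im,None,fx=k,fy=k,interpolation=cv2.INTER_CUBIC))
E
python3 - <<'E'
from h import *
c=np.load('top0.npz'); crop(c,145,160,345,300,4,'pics/c0.png')
im=c['pixels'].astype(int)
m=(im.min(2)>150).astype(np.uint8); m[:, :205]=0;m[:,280:]=0;m[:182]=0;m[232:]=0
r=cv2.minAreaRect(cv2.findNonZero(m));print(r)
for q in cv2.boxPoints(r): print(q,w(c,*q,66)[:2].round(1))
for n,u,v,z in [('FL',155,234,60),('FR',312,238,60),('piv',311,174,82),('tip',324,226,82)]: print(n,w(c,u,v,z).round(1))
E
```

```text
((242.34524536132812, 206.53448486328125), (57.00690460205078, 42.42195510864258), 1.4688007831573486)
[213.30746 227.00787] [462.3 164.9]
[214.39484 184.59985] [587.5 165.1]
[271.38303 186.0611 ] [586.   -3.3]
[270.29565 228.46912] [460.9  -2.4]
FL [438.9 337.3  60. ]
FR [ 435.3 -125.3   60. ]
piv [ 621.5 -118.7   82. ]
tip [ 470.3 -158.4   82. ]
```

View pics/c0.png

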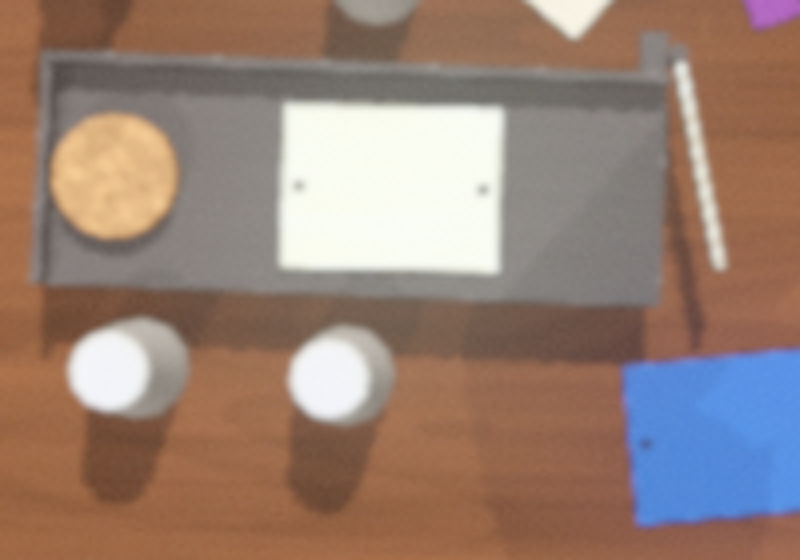

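Run:
```python
from h import *
c=np.load('top0.npz')
def P(n,x,y,z): print(n,w(c,145+(x-1.5)/4,160+(y-1.5)/4,z)[:2].round(1))
P('FL',35,283,60);P('FR',659,304,60);P('BRrail',667,80,85);P('BLrail',42,55,85)
P('endmid',664,180,60)
P('barpivot',679,52,82);P('bartip',719,268,82)
for n,x,y in(('cup0',110,372),('cup1',330,378),('cup2',372,-5)):P(n,x,y,105)
P('dotL',298,186,66);P('dotR',482,190,66);P('coast',114,176,80)
for q in((626,368),(638,524),(800,350)):P('blue',*q,2)
s=np.load('scene0.npz')
for n,u,v in(('FR',246,184),('FL',419,184)):print('scene',n,w(s,u,v,60).round(1))
```

```text
FL [449.5 342.4]
FR [ 442.1 -117.5]
BRrail [ 604.6 -119.9]
BLrail [615.4 336.6]
endmid [ 533.5 -120. ]
barpivot [ 625.7 -128.5]
bartip [ 468.5 -159.5]
cup0 [386.1 275. ]
cup1 [384.6 118. ]
cup2 [660.1  94.5]
dotL [524.1 149.4]
dotR [523.4  14. ]
coast [528.1 282.2]
blue [393.9 -96. ]
blue [ 276.3 -106.8]
blue [ 410.  -228.3]
scene FR [ 448.  -113.3   60. ]
scene FL [441.6 360.4  60. ]
```

```bash
cat >> h.py <<'E'
from scipy.spatial.transform import Rotation as Ro
def tool():
    from cell import status
    s=status.state(); R=Ro.from_euler('xyz',s['tcp_rot']).as_matrix()
    return s,R
E
python3 - <<'E'
from h import *
s,R=tool();print(R.round(3))
c=np.load('top0.npz');print('bottle',w(c,406,288,190),w(c,395,282,0))
z=R[:,2];print('jaw heading deg',np.degrees(np.arctan2(z[1],z[0])))
print('shift to (505,-95,260)',R.T@(np.array([505,-95,260])-[184.6,-597.1,225.7]))
E
```

```text
[[-0.     0.955  0.295]
 [ 0.001  0.295 -0.955]
 [-1.     0.    -0.001]]
bottle [ 305.3807127  -369.15774616  190.        ] [ 307.12450282 -382.17910504    0.        ]
jaw heading deg -72.8241035160606
shift to (505,-95,260) [ -33.86365059  454.38780299 -385.12600232]
```

>>> apply_moves([
  [1, -5, 0, 0, -8],
  [1, -5, 0, 0, -8],
  [1, -5, 0, 0, -8],
  [1, -5, 0, 0, -8],
  [1, -5, 0, 0, -8],
  [1, -5, 0, 0, -8],
  [1, -5, 0, 0, -8],
  [1, 0, 0, 0, -8],
  [1, 0, 0, 0, -7.7],
  [1, 0, 15, 10, 0],
])

```text
t: 1.1
eef_pos: [194.3, -582.8, 260.0]
tcp_rot: [2.35, 1.57, 2.332]
ft_force: [-0.2, 0.1, -0.1]
opening: 0.22
```

>>> apply_moves([
  [1, 0, 35, 22, 0],
  [1, 0, 35, 22, 0],
  [1, 0, 35, 22, 0],
  [1, 0, 35, 22, 0],
  [1, 0, 35, 22, 0],
  [1, 0, 35, 22, 0],
  [1, 0, 35, 22, 0],
  [1, 0, 35, 22, 0],
  [1, 0, 35, 22, 0],
  [1, 0, 35, 22, 0],
])

```text
t: 2.1
eef_pos: [422.1, -234.2, 260.6]
tcp_rot: [2.087, 1.571, 2.064]
ft_force: [0.9, -0.1, -0.0]
opening: 0.004
```

>>> apply_moves([
  [1, 0, 35, 20, 0],
  [1, 0, 35, 20, 0],
  [1, 0, 35, 20, 0],
  [1, 0, 30, 15, 0],
  [1, 0, 8, 6, 0],
  [1, 0, 0, 0, 0],
  [1, 0, 0, 0, 0],
])

```text
t: 2.8
eef_pos: [504.9, -95.7, 260.5]
tcp_rot: [-2.706, 1.57, -2.727]
ft_force: [-0.3, -0.0, -0.7]
opening: 0.002
```

Run:
```python
from h import *
s,R=tool();z=R[:,2];print(s['t'],s['eef_pos'],np.degrees(np.arctan2(z[1],z[0])),s['opening'],s['joints'].round(2),R.round(3)[:,0])
```

```text
2.8 [504.92713735 -95.67537522 260.50803196] -1.1795342113740441 0.002413276091009316 [-0.32  0.3   1.78 -0.    1.07 -0.29] [-0. -0. -1.]
```

Run:
```python
from h import *
r=115; prev=np.array([-123.6,28.5])
for a in [.15,.25,.4,.55,.7,.85,1.0,1.15,1.27,1.37,1.45,1.51,1.55]:
    d=3+12*np.sin(a)+10*np.cos(a)
    q=r*np.array([-np.cos(a),-np.sin(a)])+d*np.array([-np.sin(a),np.cos(a)])
    print(a,q.round(1),'dy dz',(q-prev)[::-1].round(1)); prev=q
```

```text
0.15 [-115.9   -2.7] dy dz [-31.2   7.7]
0.25 [-115.3  -13.3] dy dz [-10.6   0.6]
0.4 [-112.5  -29.2] dy dz [-16.    2.8]
0.55 [-107.3  -44.9] dy dz [-15.7   5.2]
0.7 [-99.8 -60. ] dy dz [-15.1   7.5]
0.85 [-89.9 -74.1] dy dz [-14.1   9.9]
1.0 [-77.7 -86.8] dy dz [-12.7  12.2]
1.15 [-63.4 -97.6] dy dz [-10.8  14.3]
1.27 [ -50.7 -104.7] dy dz [-7.1 12.7]
1.37 [ -39.4 -109.3] dy dz [-4.7 11.4]
1.45 [ -29.9 -112.2] dy dz [-2.9  9.5]
1.51 [ -22.5 -113.8] dy dz [-1.6  7.3]
1.55 [ -17.6 -114.7] dy dz [-0.8  5. ]
```

>>> apply_moves([
  [1, 30, 0, 0, 0],
  [1, 35, 0, 0, 0],
  [1, 35, 0, 0, 0],
  [1, 35, 0, 0, 0],
  [1, 30, 0, 0, 0],
  [1, 15, 0, 0, 0],
  [1, 3.5, 0, 0, 0],
  [1, 0, 0, 0, 0],
])

```text
t: 3.6
eef_pos: [505.2, -96.2, 77.2]
tcp_rot: [3.077, 1.57, 3.055]
ft_force: [-0.9, -0.3, -0.9]
opening: 0.001
```

>>> apply_moves([
  [1, 0, -15, 4, 0],
  [1, 0, -16, 4, 0],
  [1, 0, -11, 1, 0],
  [1, 0, -16, 3, 0],
  [1, 0, -16, 5, 0],
  [1, 0, -15, 7.5, 0],
  [1, 0, -14, 10, 0],
  [1, 0, -12.5, 12, 0],
  [1, 0, -11, 14, 0],
  [1, 0, -7, 12.5, 0],
])

```text
t: 4.6
eef_pos: [576.7, -232.0, 77.0]
tcp_rot: [-1.511, 1.571, -1.532]
ft_force: [-0.2, 0.8, -0.3]
opening: 0.003
```

>>> apply_moves([
  [1, 0, -4.5, 11.5, 0],
  [1, 0, -3, 9.5, 0],
  [1, 0, 0, 0, 0],
])

```text
t: 4.9
eef_pos: [597.7, -239.0, 76.9]
tcp_rot: [-0.625, 1.57, -0.645]
ft_force: [0.3, 0.3, -0.3]
opening: 0.002
```

Run:
```python
from h import *
from cell import imaging
for n in("top","scene"):
    c=imaging.read_camera(n);np.savez(f'{n}1.npz',**c)
a=np.load('top1.npz');crop(a,205,140,405,270,4,'pics/c1.png')
```

```text
(no output)
```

View pics/c1.png

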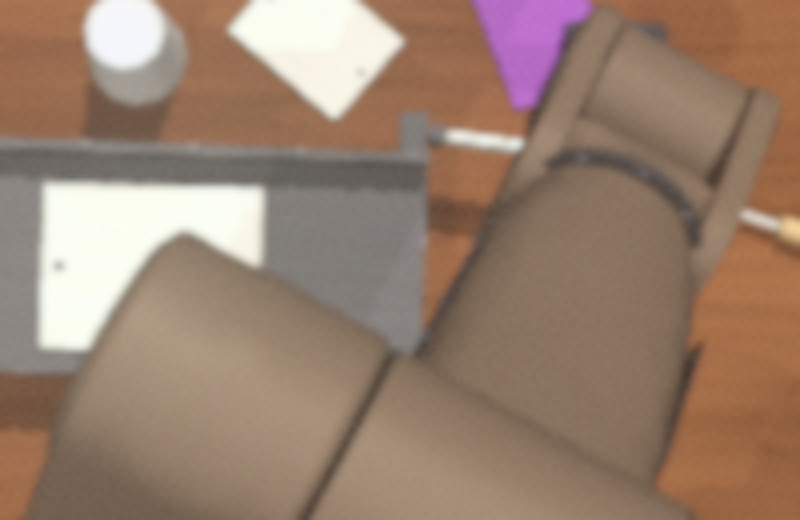

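The bar shows from (432,134) to (522,145), about 5° short of the rail line, and the plate hasn't moved. I'll push it the rest of the way in small steps.

>>> apply_moves([
  [1, 0, 0, 4, 0],
  [1, 0, 0, 3, 0],
  [1, 0, 0, 2, 0],
  [1, 0, 0, 0, 0],
  [1, 0, 0, 0, 0],
])

```text
t: 5.5
eef_pos: [605.7, -238.2, 77.2]
tcp_rot: [-0.985, 1.571, -1.004]
ft_force: [-0.5, -0.5, 0.4]
opening: 0.003
```

```bash
cat > bar.py <<'E'
from h import *
from cell import imaging
import sys
t=sys.argv[1]
c=imaging.read_camera('top');np.savez(f'top{t}.npz',**c)
im=c['pixels'].astype(int)
u1=int(sys.argv[2]) if len(sys.argv)>2 else 334
pts=[]
for u in range(318,u1):
    col=im[150:195,u].min(1).astype(float); col[col<130]=0
    if col.sum(): pts.append(w(c,u,150+(col*np.arange(45)).sum()/col.sum(),82)[:2])
pts=np.array(pts);k=np.polyfit(pts[:,1],pts[:,0],1);print(len(pts),'bar heading off -y, deg',np.degrees(np.arctan(k[0])),'x@-128',np.polyval(k,-128),'res',np.std(pts[:,0]-np.polyval(k,pts[:,1])))
# rail lines: bright/dark gradient edges for reference
g=cv2.GaussianBlur(im.mean(2).astype(np.float32),(0,0),1)
P=[]
for u in range(170,300,2):
    col=g[165:192,u]; d=np.diff(col); v=165.5+np.argmax(np.abs(d[:16])); P.append(w(c,u,v,85)[:2])
P=np.array(P);l=cv2.fitLine(P.astype(np.float32),cv2.DIST_HUBER,0,.01,.01).ravel();print('rail deg',np.degrees(np.arctan(l[0]/l[1])))
E
python3 bar.py 2
```

```text
16 bar heading off -y, deg 3.3987782577662706 x@-128 624.3037968756685 res 0.29200159381487695
rail deg 0.8007142
```

>>> apply_moves([
  [1, 0, 0, 2, 0],
  [1, 0, 0, 2, 0],
  [1, 0, 0, 0.7, 0],
  [1, 0, 0, 0, 0],
  [1, 0, 0, 0, 0],
])

```text
t: 6.05
eef_pos: [610.5, -238.4, 77.1]
tcp_rot: [-1.2, 1.571, -1.219]
ft_force: [0.6, -0.5, 0.1]
opening: 0.005
```

```bash
python3 bar.py 3
```

```text
16 bar heading off -y, deg -0.5752005531410397 x@-128 623.3120770885547 res 0.06136212767296198
rail deg 0.83948916
```

>>> apply_moves([
  [1, 0, 0, -5, 0],
  [1, 0, 0, -20, 0],
  [1, -10, 0, -10, 0],
  [1, -30, 10, -10, 0],
  [1, -30, 30, -10, 0],
  [1, -30, 40, -8, 0],
  [0.15, 0, 40, -8, 0],
  [0.15, 0, 40, -8, 0],
  [0.15, 0, 40, -8, 0],
  [0.15, 0, 40, -8, 0],
])

```text
t: 7.1
eef_pos: [519.7, 4.3, 177.7]
tcp_rot: [-0.119, 1.57, -0.139]
ft_force: [1.1, -0.2, 0.3]
opening: 0.284
```

>>> apply_moves([
  [0.15, 0, 40, 0, 0],
  [0.15, 0, 40, 0, 0],
  [0.15, 0, 40, 0, 0],
  [0.15, 0, 35, 0, 0],
  [0.15, 0, 25, 0, 0],
  [0.15, 0, 6, 0, 0],
  [0.15, 0, 0, 0, 0],
  [0.15, 0, 0, 0, 0],
])

```text
t: 7.9
eef_pos: [523.8, 188.0, 177.0]
tcp_rot: [-0.9, 1.571, -0.92]
ft_force: [-0.8, -0.0, -0.0]
opening: 0.848
```

```bash
python3 bar.py 4 372
python3 - <<'E'
from h import *
s,R=tool();z=R[:,2];print(s['t'],s['eef_pos'],np.degrees(np.arctan2(z[1],z[0])),s['opening'])
a=np.load('top4.npz');crop(a,205,140,405,270,4,'pics/c4.png')
E
```

```text
54 bar heading off -y, deg 5.9523438338041235 x@-128 629.3170721903358 res 7.554747530748027
rail deg 2.744668
7.95 [523.90365425 187.7680136  176.95419844] -1.1824864920041118 0.8494018269314392
```

View pics/c4.png

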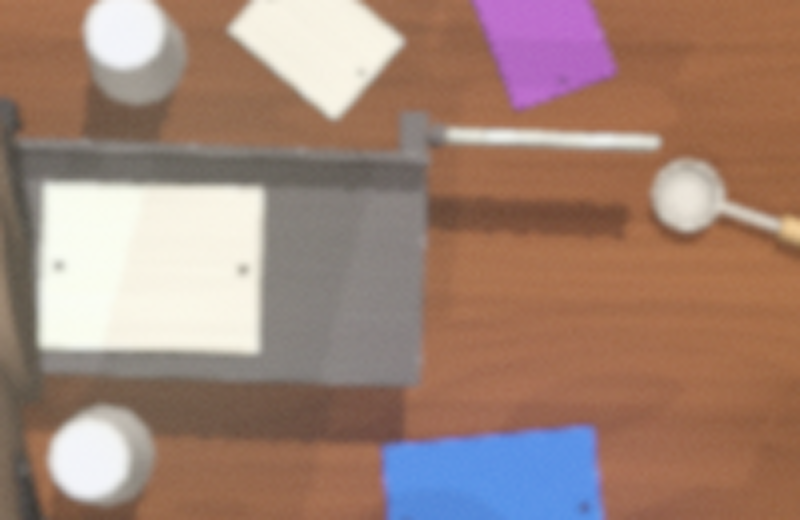

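The bar now runs from (445,134) to (660,143), in line with the rail to within about 0.5°, and nothing else has moved. Next, lower behind the plate and push it.

>>> apply_moves([
  [0.15, 30, 0, 0, 0],
  [0.15, 35, 0, 0, 0],
  [0.15, 25, 0, 0, 0],
  [0.15, 10, 0, 0, 0],
  [0.15, 4, 0, 0, 0],
  [0.15, 0, 0, 0, 0],
])

```text
t: 8.55
eef_pos: [524.2, 188.4, 73.1]
tcp_rot: [-0.065, 1.57, -0.085]
ft_force: [0.7, 1.2, 0.1]
opening: 0.852
```

>>> apply_moves([
  [0.15, 0, -6, 0, 0],
  [0.15, 0, -6, 0, 0],
  [0.15, 0, -6, 0, 0],
  [0.15, 0, -8, 0, 0],
  [0.15, 0, -10, 0, 0],
  [0.15, 0, -10, 0, 0],
  [0.15, 0, -10, 0, 0],
  [0.15, 0, -8, 0, 0],
  [0.15, 0, -6, 0, 0],
  [0.15, 0, -4, 0, 0],
])

```text
t: 9.55
eef_pos: [522.7, 114.4, 73.3]
tcp_rot: [0.377, 1.569, 0.357]
ft_force: [-0.2, 6.3, 5.4]
opening: 0.849
```

```bash
cat > pl.py <<'E'
from h import *
from cell import imaging
import sys
c=imaging.read_camera('top');np.savez(f'top{sys.argv[1]}.npz',**c)
crop(c,205,140,405,270,4,f'pics/c{sys.argv[1]}.png')
im=c['pixels'].astype(int)
m=(im.min(2)>150).astype(np.uint8); m[:,:205]=0;m[:,345:]=0;m[:182]=0;m[232:]=0
n,L,S,C=cv2.connectedComponentsWithStats(m);k=1+np.argmax(S[1:,4]);r=cv2.minAreaRect(cv2.findNonZero((L==k).astype(np.uint8)))
print(r)
for q in cv2.boxPoints(r): print(q,w(c,*q,66)[:2].round(1))
s,_=tool();print(s['t'],s['eef_pos'])
E
python3 pl.py 5
```

```text
((268.5616455078125, 207.8356170654297), (44.63606262207031, 42.341339111328125), 2.12109637260437)
[245.47534 228.16574] [460.6  70.4]
[247.04248 185.85342] [585.4  68.5]
[291.64795 187.5055 ] [582.7 -63.1]
[290.0808  229.81781] [458.  -60.5]
9.6 [522.70819646 114.06167132  73.22763306]
```

View pics/c5.png

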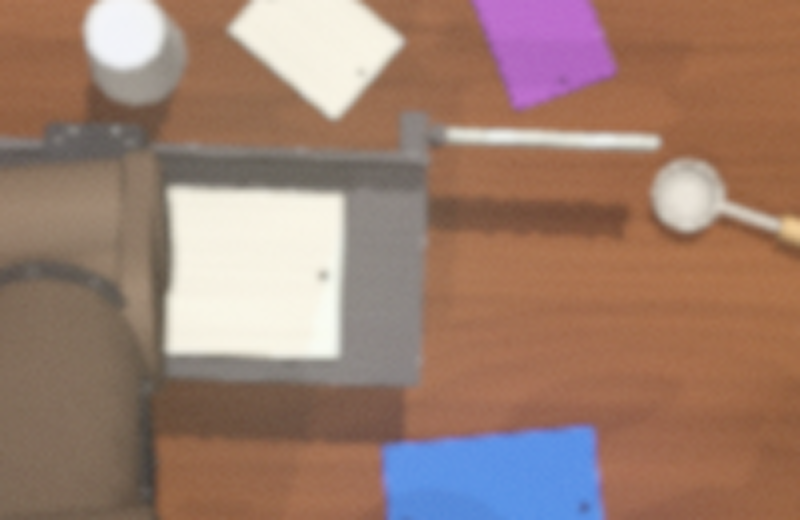

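The plate follows squarely: image tilt is 2.1° against about 2° for the ledge. The leading edge is at crop column 343 and the ledge end at about column 424. I'll keep pushing.

>>> apply_moves([
  [0.15, 0, -6, 0, 0],
  [0.15, 0, -10, 0, 0],
  [0.15, 0, -12, 0, 0],
  [0.15, 0, -12, 0, 0],
  [0.15, 0, -12, 0, 0],
  [0.15, 0, -12, 0, 0],
  [0.15, 0, -10, 0, 0],
  [0.15, 0, -8, 0, 0],
  [0.15, 0, -6, 0, 0],
  [0.15, 0, -4, 0, 0],
])

```text
t: 10.6
eef_pos: [520.6, 22.6, 73.0]
tcp_rot: [0.605, 1.57, 0.585]
ft_force: [-0.2, 5.6, 4.3]
opening: 0.85
```

>>> apply_moves([
  [0.15, 0, -2, 0, 0],
  [0.15, 0, -2, 0, 0],
  [0.15, 0, -2, 0, 0],
  [0.15, 0, 0, 0, 0],
  [0.15, 0, 0, 0, 0],
])

```text
t: 11.1
eef_pos: [520.4, 16.8, 72.8]
tcp_rot: [-2.041, 1.571, -2.06]
ft_force: [0.4, 3.0, 1.5]
opening: 0.85
```

```bash
python3 pl.py 6
```

```text
((303.53619384765625, 209.38449096679688), (40.92924880981445, 42.8670768737793), 3.3664608001708984)
[281.84827 229.57932] [458.3 -36.3]
[284.36548 186.78622] [584.5 -41.6]
[325.22412 189.18967] [ 579.4 -162. ]
[322.7069  231.98276] [ 453.3 -156.1]
11.15 [520.41845152  16.79979081  72.71623115]
```

View pics/c6.png

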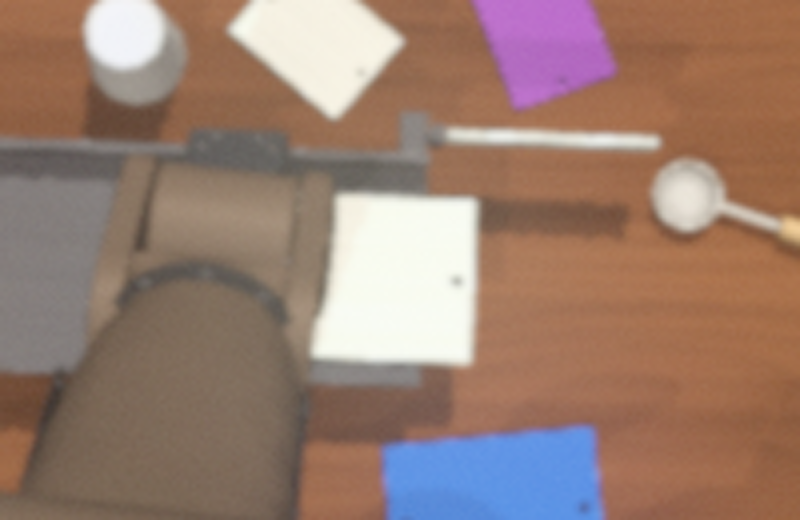

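The leading edge is at crop column 476 and the ledge end at about 422, so the overhang is about 37 mm. I'll push 3 mm more, then back away and check.

>>> apply_moves([
  [0.15, 0, -1.5, 0, 0],
  [0.15, 0, -1, 0, 0],
  [0.15, 0, -0.5, 0, 0],
  [0.15, 0, 0, 0, 0],
  [0.15, 0, 2, 0, 0],
  [0.15, 0, 5, 0, 0],
  [0.15, 0, 15, 0, 0],
  [0.15, -10, 20, 0, 0],
  [0.15, -30, 0, 0, 0],
  [0.15, -40, 0, 0, 0],
])

```text
t: 12.15
eef_pos: [520.3, 57.4, 152.4]
tcp_rot: [-3.086, 1.567, -3.104]
ft_force: [0.1, -1.2, 0.7]
opening: 0.848
```

>>> apply_moves([
  [0.15, -40, 20, 0, 0],
  [0.15, -20, 40, 0, 0],
  [0.15, 0, 40, 0, 0],
  [0.15, 0, 40, 0, 0],
  [0.15, 0, 20, 0, 0],
  [0.15, 0, 0, 0, 0],
  [0.15, 0, 0, 0, 0],
])

```text
t: 12.85
eef_pos: [523.9, 216.5, 212.5]
tcp_rot: [-2.363, 1.57, -2.381]
ft_force: [-0.4, 0.3, -0.1]
opening: 0.853
```

```bash
python3 pl.py 7
python3 - <<'E'
from h import *
from cell import imaging
c=np.load('top7.npz')
g=cv2.GaussianBlur(c['pixels'].astype(np.float32),(0,0),.7)
def P(x,y,z):return w(c,205+(x-1.5)/4,140+(y-1.5)/4,z)[:2].round(1)
for v in range(195,228,4): # half-level lead edge
    r=g[v,310:335].mean(1); h=(r.max()+r[-5:].mean())/2; u=310+np.where(r>h)[0].max(); u=u+(r[u-310]-h)/(r[u-310]-r[u-309]); print(v,round(u,2),w(c,u,v,66)[:2].round(1),end=' ; ')
s=imaging.read_camera('scene');np.savez('scene7.npz',**s);crop(s,180,130,440,300,3,'pics/s7.png')
E
```

```text
((296.65557861328125, 208.9881134033203), (56.79383850097656, 42.52644729614258), 1.9749339818954468)
[267.54272 229.26009] [458.5   5.6]
[269.0083 186.7589] [583.8   3.7]
[325.76843 188.71614] [ 580.8 -163.6]
[324.30286 231.21733] [ 455.6 -160.7]
12.9 [524.05770467 215.80803243 212.53373459]
195 324.7 [ 562.1 -160.7] ; 199 324.56 [ 550.3 -160.4] ; 203 324.47 [ 538.5 -160.2] ; 207 324.51 [ 526.7 -160.5] ; 211 324.51 [ 515.  -160.6] ; 215 324.22 [ 503.2 -159.9] ; 219 324.16 [ 491.4 -159.9] ; 223 323.84 [ 479.7 -159.1] ; 227 323.58 [ 467.9 -158.4] ;
```

View pics/c7.png

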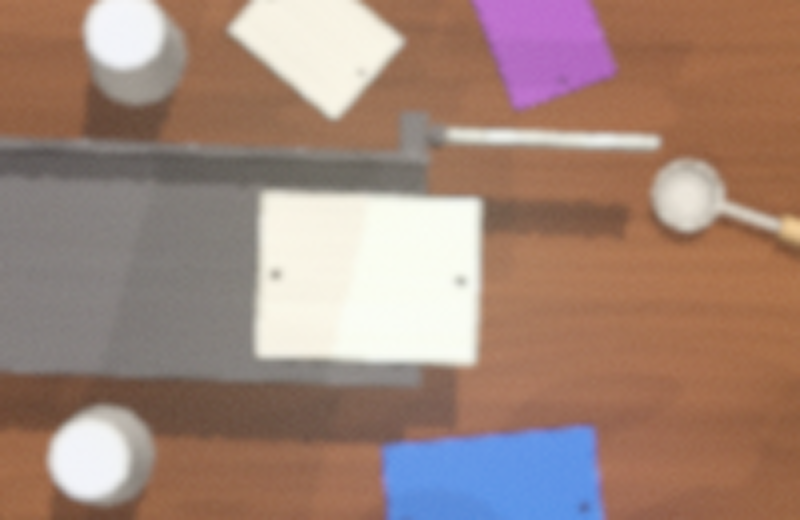

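View pics/s7.png

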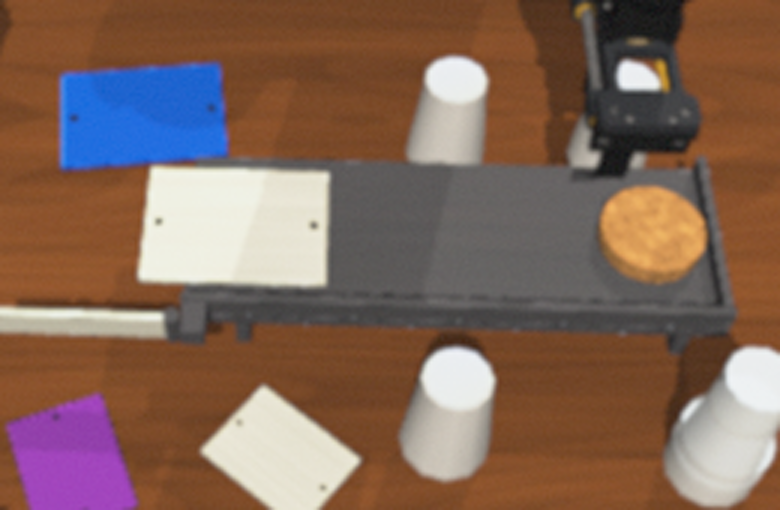

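The plate lies flat and square, with its lead edge at crop column 480 and the ledge end at about column 422. The bar is in line with the rail, and the cups and coasters are where they were. I'll hand it in.

```bash
python3 -c "
from cell import env
print(env.job_done())"
```

```text
the job is handed in; nothing more can be done
None
```

I did the job in the order asked and handed it in at about 13 s of the 59 s allowed. I swung the stop bar open with the closed fingertips, then pushed the plate along the ledge with both fingertips spread against its back edge. I then lifted the gripper clear of everything.

Last checks from the camera images:
- **Stop bar:** it is in line with the back rail to within about 0.5°. The first automatic readings of its angle disagreed by a couple of degrees because the arm hid part of the bar. The last automatic reading also failed (poor fit, probably picking up the spoon). The 0.5° comes from measuring the clear picture by eye.
- **Plate:** the overhang is about 39.5 to 41 mm, give or take about 2 mm. It lies flat and is square to the ledge within about 0.5°.
- **Forces:** the readings after each move never passed about 8 N.
- **Other things:** in the pictures, the cups and coasters show no movement, and neither do the spoon and look-alike plates. I did not re-check the bottle after the start; the gripper passed well to the side of it and above its height.

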